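# Shut the receipt printer's cover and close the till

## Task

The receipt printer has just been given a new paper roll. With the fingertips, push the printer's raised cover down until it is fully shut, and after that push the till's open cash drawer fully home. Grip and lift nothing, slam neither the cover nor the drawer, leave the other things on the counter where they stand, and finish with the hand clear.

Things in the scene. Friction and masses are not known exactly. Their poses are not given: they have to be found in the camera images.
- drawer (a joint): cash drawer of the till, a slide, in m: 0 = fully home (front panel against the housing), grows as it is open; starts open 0.085 to 0.125. It stays where it is left; pushing it takes about 2 to 4 N at up to 0.15 m/s, and it stops firmly at 0.
- drawer_front (a point): centre of the outer face of the drawer's flat grey front panel, 44 mm above the counter; it moves with the drawer. The panel is 290 mm wide, 72 mm high (8 to 80 mm above the counter), 16 mm thick, without a handle. Its x axis points level into the till (the way the drawer closes), y along the panel, z up.
- till: grey steel till housing, fixed to the counter, 300 mm deep (x), 290 mm wide, 85 mm high; origin at counter height on its midline, 85 mm in front of its near face; x axis away from the robot. The drawer comes out of the near face. A keypad unit (60 mm tall) and a paper roll (70 mm) are fixed on the rear half of its top.
- cover (a joint): paper cover of the receipt printer, a hinge, in rad: 0 = shut and level, grows as the cover swings up; starts at 0.75 to 1.15, open towards the robot. A stiff hinge: it stays where it is left; pushing it down takes about 1 to 2 N near its free edge, and it stops firmly at 0.
- cover_hinge (a point): middle of the cover's hinge line, fixed on the printer, at the far end of its top, 111 mm above the counter. Its x axis points level from the cover's free edge (shut) to the hinge, away from the robot; y lies along the hinge line; z up.
- printer: receipt printer: cream box 190 mm deep (x), 145 mm wide (y), 110 mm high, fixed to the counter (printer, till and a dark card terminal stand side by side in any order); origin at the centre of its underside, the hinge line lies 85 mm along its x axis.
- cover_edge (a point): middle of the cover's free edge, on its outer (upper) face; moves with it. The cover is a flat grey plate 145 mm wide, 135 mm from hinge to free edge, 12 mm thick, its inner face through the hinge line. At angle a, the outer face at r from the hinge is at x = -r cos a + 0.012 sin a, z = r sin a + 0.012 cos a in cover_hinge's axes. This point's z axis is the outer face's normal.
- spray: bystander: trigger spray bottle, 72 mm across, 216 mm tall, upright; origin at the centre of its underside
- espresso_cup: bystander: small white cup, 62 mm across, 55 mm tall; origin at the centre of its underside
- mug: bystander: mug, 80 mm across, 90 mm tall; origin at the centre of its underside
- spare_roll: bystander: roll of receipt paper standing on end on the counter, 66 mm across, 80 mm tall; origin at the centre of its underside
- sugar_jar: bystander: glass jar with a steel cap, 70 mm across, 110 mm tall; origin at the centre of its underside

How it is judged:
On the way, in this order (a step that is already met when the one before it is completed fails the run):
1. the printer's cover is pushed fully shut while the drawer is still open (value of joint cover below 0.04 rad and value of joint drawer above 0.05 m), for 0.2 s.
2. the cash drawer is pushed fully home (value of joint drawer below 0.006 m), for 0.2 s.
At the end, for the whole second after the job is handed in: the cover is shut (within 0.04 rad), the cash drawer is home (within 6 mm), and every loose thing stands within 30 mm of where it began (value of joint cover below 0.04 rad and value of joint drawer below 0.006 m and distance of each of spray, espresso_cup, mug, spare_roll, sugar_jar from where it was at the start of the episode below 0.03 m); the robot touches nothing.
It fails at once if the drawer is slammed (closes faster than 0.5 m/s) (velocity of joint drawer below -0.5 m/s).
It fails at once if the cover is slammed (closes faster than 6 rad/s) (velocity of joint cover below -6 rad/s).
It fails at once if a loose thing on the counter is lifted, knocked or shifted by more than 30 mm (distance of any of spray, espresso_cup, mug, spare_roll, sugar_jar from where it was at the start of the episode above 0.03 m).
It also fails if it takes over 58 s, if anything falls off the work surface, if the arm or the gripper's body presses on something with over 40 N, if the wrist force passes 120 N, or if a joint passes its speed limit or range.

## Robot

A 6-joint arm with a two-finger parallel gripper is mounted at the origin on the work surface. World frame = base frame: x ahead of the robot, y to its left, z up, the work surface at z = 0. Lengths are in m, angles in rad, forces in N, time in s.
With the tool pointing down it reaches from about 0.375 to 0.9 m from the base axis. Payload 3.1 kg.
Tool frame: the origin (TCP) lies midway between the tips of the shut fingers; the grasp point (between the pads) lies behind it (ctrl.grip_depth is the x of the grasp point in the tool frame, in m); x points along the fingers, y is the direction in which the jaws open and shut, and the axes are right-handed (so a half turn about x gives the same grasp; the last joint's range is limited). The gripper opens to 85 mm and grips with 20 to 120 N. Pads are 22 mm wide; open, the fingers measure 114 mm over their backs; the gripper's body (76 mm by 85 mm) begins 54 mm behind the grasp point. The pads swing forward as they close: fully open they stand 13 mm farther back than shut.
Start: joints at [1.107, 0.527, 1.433, -0, 1.181, -0.178], TCP at [0.176, 0.6, 0.231] pointing down, gripper open.
Joint ranges: [-3.08, 3.08], [-0.75, 2.2], [0.22, 2.44], [-1.43, 4.57], [0, 2.65], [-2.85, 2.85]. Speed limits (rad/s): [2.79, 2.79, 3.14, 3.14, 3.14, 3.14].

## Interface

Orientations are given as a rotation vector (axis times angle).
In Python, from cell import status, eyes, finish_job, models, ctrl gives the robot as it stands.
- The arm moves only by the tool send_rows, never from a script. Its argument "commands" is a list of rows, each a list of 7 numbers: the shift along the world's x, y, z in mm, then the turn, a rotation vector about the world's x, y, z in degrees, then the finger opening in mm, from 0 to 85.4. A call has exactly 5 rows; each row shifts and turns the commanded pose from where the row before left it; what a row does not reach is not made up. A row lasts 1/12 s, in which the tool goes at most 41.7 mm and 7.16 degrees, less where a joint would pass 70% of its speed; a pose out of reach is approached as far as the arm can. A call is refused whole if a number of a shift passes 41.7 or a number of a turn 7.16, either way. A call with a gripper value outside its range is refused whole. The fingers move at their own pace and stop on an object; "newtons" is the grip in N (left out, the last holds). Time passes only in rows, so rows that do not move let the fingers close, or fill a call up. It gives the time, the measured TCP pose, the force and the opening at its end, in the units of the state.
- status.get_obs(): the state, without advancing time (a new reading comes with each control period).
- eyes.capture(name): name is "side" or "top"; returns a dict with "pixels" (480x640x3 uint8, red, green, blue), "K" (3x3 intrinsics, pixels), "rvec" (rotation vector, rad) and "tvec" (3), from world to camera coordinates, as OpenCV has them. Camera axes: x right, y down, z forward; pixel columns grow to the right and rows downward; lengths in m; the calibration is good to about 2 mm. A picture is of the moment at which its call begins. There is no depth.
- finish_job(): hands the job in, once; it reports no verdict.
Trained networks look in a picture, given as the dict that the camera call returned (one of the last four; its "shot" number tells which), for a name from the list of things; names that differ only in an ending like _2 or _b are one class to them, and where a whole thing is asked for, a point or a joint stands for the part that bears it (a point fixed in the world has none). Each returns a list of dicts, best first, with "score" (0 to 1); they miss things now and then, are a little off and sometimes report something else, mostly with a low value. They report only what shows in the picture. A call takes as long as a camera call.
- models.masks_of(query, picture): "region" (480x640 bool, what is visible of it) and "extent" ([left, top, right, bottom] as shares, 0 to 1, of the picture: columns of its width, rows of its height, round what is visible of it).
- models.mark_of(query, picture): "at" ([column, row] as shares, 0 to 1, of the picture: columns of its width, rows of its height: a listed point, or the origin of a listed thing).
The state is a dict: "time": time; "qpos": joint angles; "qvel": joint speeds; "joint_torque": joint torques, N m; "position": TCP position; "tcp_rot": TCP orientation; "contact_force": force on the tool from outside, world axes, zero at the start; "wrist_torque": the same for the moment, N m; "finger_gap": opening from 0.0 (shut) to 1.0 (fully open).
Only numpy, scipy, OpenCV 4.12 (cv2) and the standard library are available. Lean on these libraries where they do the work, as an engineer would, in place of code of your own. Each camera call takes 0.05 s, during which the arm holds its last target.

## Working session

There is one attempt and no reset: what is moved stays moved. The work goes in short steps, Python scripts to look and compute and a tool call to move; the robot and the scene stay as the last step left them, time stands still between calls to the robot, and variables do not carry over. Pictures are saved under pics/ and viewed, and the job is handed in when it is done.

Besides the shell and the picture viewer there is one more tool, called after "Emit:" by a JSON object that holds its "op" and its "data". send_rows: Moves the arm, as the interface text tells. Its arguments: {"type":"object","properties":{"commands":{"type":"array"},"newtons":{"type":"number"}},"required":["commands"]}

```bash
mkdir -p pics; ls; cat > h.py <<'E'
import numpy as np, cv2
from cell import status, eyes, models, ctrl
def cap(n,fn=None):
    p=eyes.capture(n)
    if fn: cv2.imwrite('pics/'+fn,cv2.cvtColor(p['pixels'],cv2.COLOR_RGB2BGR))
    return p
def P(p):
    R=cv2.Rodrigues(np.array(p['rvec'],float))[0]; return R,np.array(p['tvec'],float).ravel(),np.array(p['K'],float)
def proj(p,X):
    R,t,K=P(p); x=K@(R@np.array(X,float)+t); return x[:2]/x[2]
def ray(p,uv):
    R,t,K=P(p); d=R.T@np.linalg.inv(K)@np.array([uv[0],uv[1],1.]); return -R.T@t,d/np.linalg.norm(d)
def atz(p,uv,z):
    c,d=ray(p,uv); return c+d*(z-c[2])/d[2]
def tri(p1,u1,p2,u2):
    A=[];b=[]
    for p,u in((p1,u1),(p2,u2)):
        c,d=ray(p,u); M=np.eye(3)-np.outer(d,d); A.append(M); b.append(M@c)
    A=np.vstack(A);b=np.hstack(b); x,r,_,_=np.linalg.lstsq(A,b,rcond=None); return x,np.sqrt(r)
E
python3 - <<'E'
from h import *
s=cap('side','s0.png');t=cap('top','t0.png')
names=['drawer_front','till','cover_hinge','printer','cover_edge','spray','espresso_cup','mug','spare_roll','sugar_jar']
for n in names:
    r={}
    for k,p in(('side',s),('top',t)):
        m=models.mark_of(n,p)
        r[k]=[(np.round(np.array(q['at'])*[640,480],1).tolist(),round(q['score'],2)) for q in m[:2]]
    print(n,r)
    try:
        x,e=tri(s,r['side'][0][0],t,r['top'][0][0]); print('   ',x.round(3),e.round(4))
    except Exception as e: print(e)
o=status.get_obs();print(o,ctrl.grip_depth)
for p in(s,t): print(ray(p,(320,240)),p['shot'])
E
```

```text
pics
drawer_front {'side': [([332.0, 336.2], 0.58)], 'top': [([426.8, 262.2], 0.63)]}
    [ 0.488 -0.337  0.04 ] [0.0005]
till {'side': [([353.6, 347.8], 0.56)], 'top': [([424.1, 247.0], 0.95), ([241.3, 219.7], 0.33)]}
    [ 0.545 -0.34  -0.009] [0.0016]
cover_hinge {'side': [([318.0, 231.9], 0.74)], 'top': [([328.2, 234.3], 0.56)]}
    [0.573 0.003 0.116] [0.0048]
printer {'side': [([288.2, 269.9], 0.95)], 'top': [([326.6, 259.6], 0.79)]}
    [0.494 0.01  0.   ] [0.0114]
cover_edge {'side': [([297.6, 199.7], 0.8), ([229.2, 183.5], 0.39)], 'top': [([328.8, 250.5], 0.59)]}
    [0.511 0.001 0.226] [0.002]
spray {'side': [([388.7, 424.0], 0.7), ([333.5, 334.8], 0.16)], 'top': [([490.9, 248.9], 0.74)]}
    [ 0.532 -0.576 -0.012] [0.0087]
espresso_cup {'side': [([337.0, 262.3], 0.83)], 'top': [([330.1, 222.8], 0.76)]}
    [ 0.63  -0.005  0.008] [0.0031]
mug {'side': [([312.7, 212.5], 0.91)], 'top': [([240.5, 217.4], 0.93), ([326.0, 249.6], 0.26)]}
    [ 0.659  0.316 -0.002] [0.0056]
spare_roll {'side': [], 'top': [([217.3, 220.4], 0.93)]}
list index out of range
sugar_jar {'side': [([226.
[... 242 characters left out ...]
.00107189, -0.00076638, -0.00185172,  0.00014059, -0.0009576 ,
       -0.00101628]), 'joint_torque': array([ 5.09924157e-04, -4.42327809e+01, -1.78421760e+01, -2.36575725e-04,
        9.64651626e-04, -6.45877122e-06]), 'position': array([0.17555215, 0.59982276, 0.23132566]), 'tcp_rot': array([ 0.22352478,  1.55918679, -0.22347456]), 'contact_force': array([-0.09192476,  0.5112661 ,  0.27735607]), 'wrist_torque': array([-0.01815054, -0.01175025,  0.01644476]), 'finger_gap': 1.0012142489892897} -0.0187
(array([ 0.08960148, -1.31392353,  0.94375055]), array([ 0.29614961,  0.80093266, -0.52038667])) 1
(array([0.38436383, 0.00357341, 1.56115983]), array([ 0.11912911,  0.01747685, -0.99272494])) 2
```

View pics/s0.png

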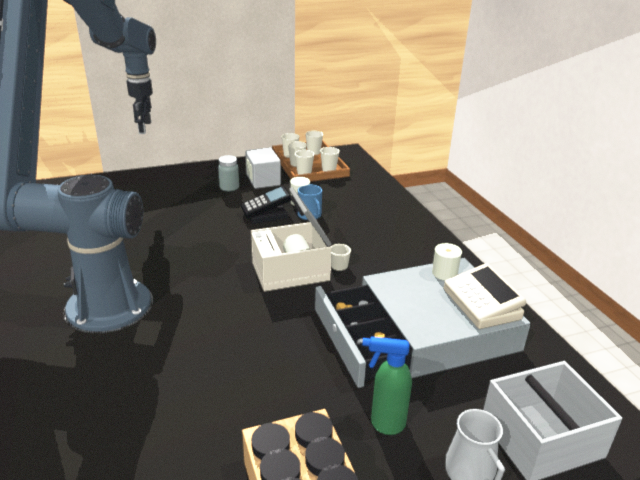

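View pics/t0.png

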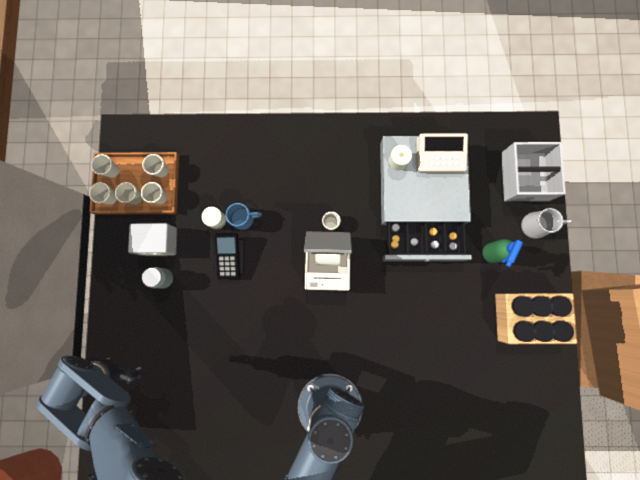

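The side view shows the printer at about (290,255) with its cover raised, free edge near (298,200). The till's open drawer front runs (318,290) to (362,375), and the spray bottle stands at (390,390), close to the drawer's right end. In the top view the cover edge is at (328,250) and the drawer front runs (385,259) to (471,259). Next I check a fitted model against the pictures.

```bash
cat > fit.py <<'E'
from h import *
def rz(a): return np.array([[np.cos(a),-np.sin(a),0],[np.sin(a),np.cos(a),0],[0,0,1]])
def cover_pts(px,py,yaw,a):
    out=[]
    for r in(0,.135):
        for y in(-.0725,.0725):
            for h in(0,.012):
                l=np.array([.085-r*np.cos(a)+h*np.sin(a),y,.111+r*np.sin(a)+h*np.cos(a)]); out.append(rz(yaw)@l+[px,py,0])
    return out
def box(px,py,yaw,x0,x1,hw,z0,z1):
    return [rz(yaw)@np.array([x,y,z])+[px,py,0] for x in(x0,x1) for y in(-hw,hw) for z in(z0,z1)]
E
cat > ov.py <<'E'
from fit import *
import sys
def draw(p,sets,fn,crop):
    im=cv2.cvtColor(p['pixels'],cv2.COLOR_RGB2BGR); S=4
    x0,y0,x1,y1=crop
    im=cv2.resize(im[y0:y1,x0:x1],None,fx=S,fy=S,interpolation=cv2.INTER_CUBIC)
    for pts,c in sets:
        q=[((proj(p,X)-[x0,y0]+.5)*S).astype(int) for X in pts]
        for i in range(8):
            for b in(1,2,4):
                if not i&b: cv2.line(im,tuple(map(int,q[i])),tuple(map(int,q[i|b])),c,1)
    cv2.imwrite('pics/'+fn,im)
E
python3 - <<'E'
from ov import *
s=cap('side');t=cap('top')
for k,p in(('s',s),('t',t)):
    for n in('printer','cover','drawer','till','spray'):
        for m in models.masks_of(n,p)[:1]:
            R=m['region'];ys,xs=np.nonzero(R)
            hull=cv2.convexHull(np.stack([xs,ys],1).astype(np.int32)); ap=cv2.approxPolyDP(hull,3,True)
            print(k,n,round(m['score'],2),ap.reshape(-1,2).tolist())
sets=[(box(.494,.004,0,-.095,.095,.0725,0,.11),(0,0,255)),(cover_pts(.494,.004,0,.97),(0,255,0)),
 (box(.545,-.34,0,.085,.385,.145,0,.085),(255,0,0)),(box(.488,-.337,0,0,.016,.145,.008,.08),(255,0,255))]
draw(s,sets,'os.png',(230,170,430,320)); draw(t,sets,'ot.png',(290,150,490,300)); draw(s,sets,'os2.png',(300,240,500,390))
E
```

```text
s printer 0.75 [[329, 278], [270, 290], [262, 287], [253, 262], [251, 231], [291, 187], [330, 242]]
s cover 0.77 [[330, 246], [300, 214], [290, 198], [290, 187], [309, 209]]
s drawer 0.76 [[410, 365], [357, 386], [315, 309], [316, 287], [367, 285], [412, 347]]
s till 0.94 [[529, 326], [522, 350], [357, 386], [315, 308], [316, 288], [441, 244], [451, 244], [489, 264], [524, 298]]
s spray 0.81 [[396, 433], [384, 433], [373, 425], [363, 338], [409, 343], [411, 386], [406, 421]]
t printer 0.92 [[348, 233], [348, 287], [305, 287], [306, 232]]
t cover 0.63 [[351, 239], [351, 249], [346, 253], [315, 254], [303, 249], [307, 231], [346, 231]]
t drawer 0.96 [[470, 257], [383, 259], [386, 223], [463, 221]]
t till 0.91 [[467, 258], [383, 258], [379, 148], [383, 137], [466, 135]]
```

View pics/os.png

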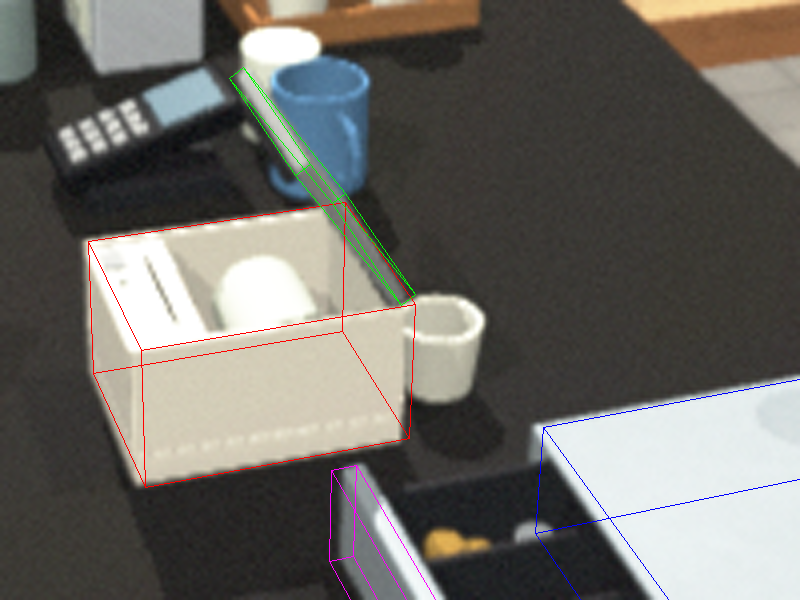

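View pics/ot.png

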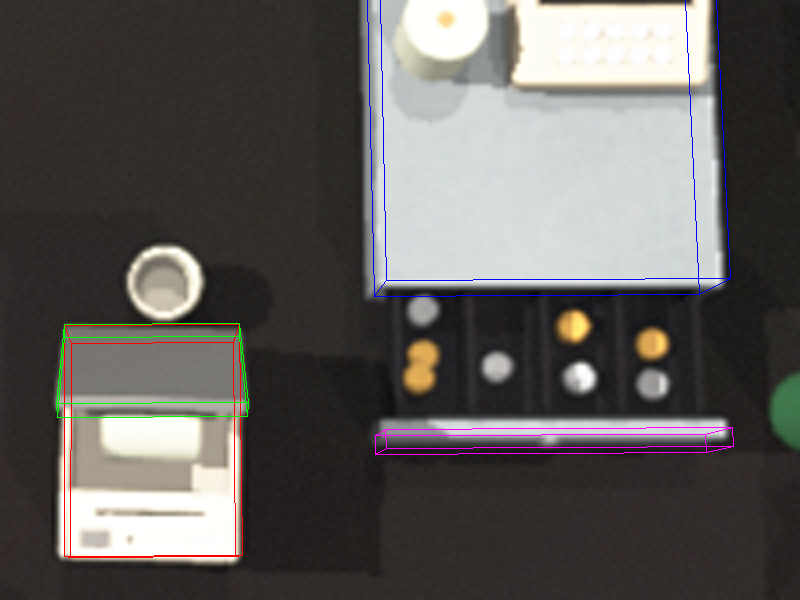

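View pics/os2.png

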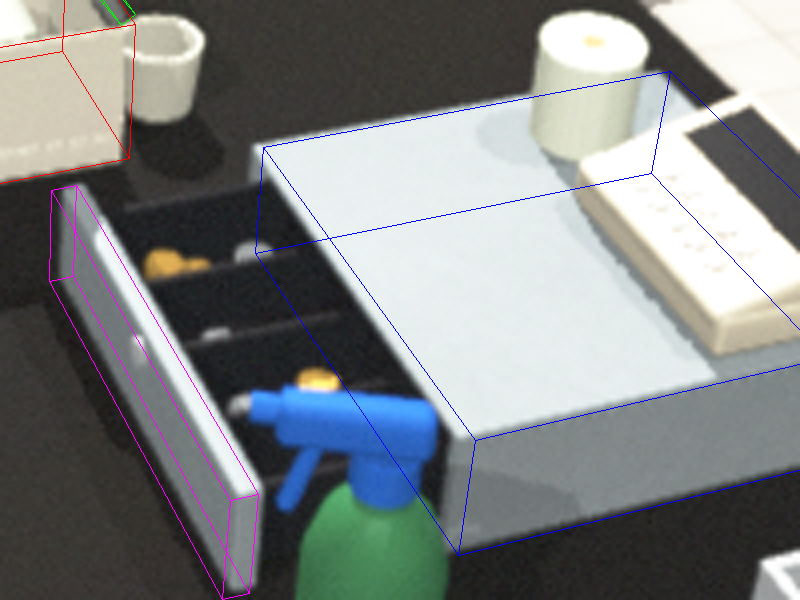

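The model lines up with both pictures, to about 5 mm. The estimates are:
- **Printer:** (0.494, 0.004), no yaw, hinge at x ≈ 0.579, cover about 0.97 rad.
- **Drawer face:** x ≈ 0.494, y ≈ -0.336.

I shut the fingers and move above the cover.

Emit:
{"op": "send_rows", "data": {"commands": [[10,-15,12,0,0,0,0],[20,-30,15,0,0,0,0],[21,-33,10,0,0,0,0],[21,-33,10,0,0,0,0],[21,-33,10,0,0,0,0]], "newtons": 20}}

```text
time: 2.12
position: [0.269, 0.4545, 0.2888]
tcp_rot: [0.223, 1.559, -0.223]
contact_force: [1.5, 0.0, 0.1]
finger_gap: 0.3
```

Emit:
{"op": "send_rows", "data": {"commands": [[21,-33,8,0,0,0,0],[21,-33,0,0,0,0,0],[21,-33,0,0,0,0,0],[21,-33,0,0,0,0,0],[21,-33,0,0,0,0,0]]}}

```text
time: 2.53
position: [0.3742, 0.2892, 0.2967]
tcp_rot: [0.224, 1.558, -0.223]
contact_force: [1.2, -0.5, -0.2]
finger_gap: -0.001
```

Emit:
{"op": "send_rows", "data": {"commands": [[21,-33,0,0,0,0,0],[21,-33,0,0,0,0,0],[21,-33,0,0,0,0,0],[21,-33,0,0,0,0,0],[21,-33,0,0,0,0,0]]}}

```text
time: 2.95
position: [0.4793, 0.124, 0.2966]
tcp_rot: [0.224, 1.559, -0.224]
contact_force: [0.1, -0.0, -0.4]
finger_gap: 0.001
```

Emit:
{"op": "send_rows", "data": {"commands": [[22,-33,0,0,0,0,0],[22,-33,0,0,0,0,0],[22,-33,0,0,0,0,0],[10,-15,0,0,0,0,0],[0,-6,-10,0,0,0,0]]}}

```text
time: 3.37
position: [0.5583, 0.0025, 0.2877]
tcp_rot: [0.226, 1.552, -0.227]
contact_force: [-0.0, 0.3, 0.1]
finger_gap: -0.003
```

Emit:
{"op": "send_rows", "data": {"commands": [[0,0,-20,0,0,0,0],[0,0,-20,0,0,0,0],[0,0,-15,0,0,0,0],[0,0,-10,0,0,0,0],[0,0,0,0,0,0,0]]}}

```text
time: 3.78
position: [0.5518, 0.0073, 0.2187]
tcp_rot: [0.223, 1.566, -0.222]
contact_force: [-0.8, 0.8, 0.1]
finger_gap: -0.001
```

```bash
python3 - <<'E'
from h import *
s=cap('side')
cv2.imwrite('pics/s1.png',cv2.resize(cv2.cvtColor(s['pixels'],cv2.COLOR_RGB2BGR)[130:280,220:420],None,fx=4,fy=4))
E
```

```text
(no output)
```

View pics/s1.png

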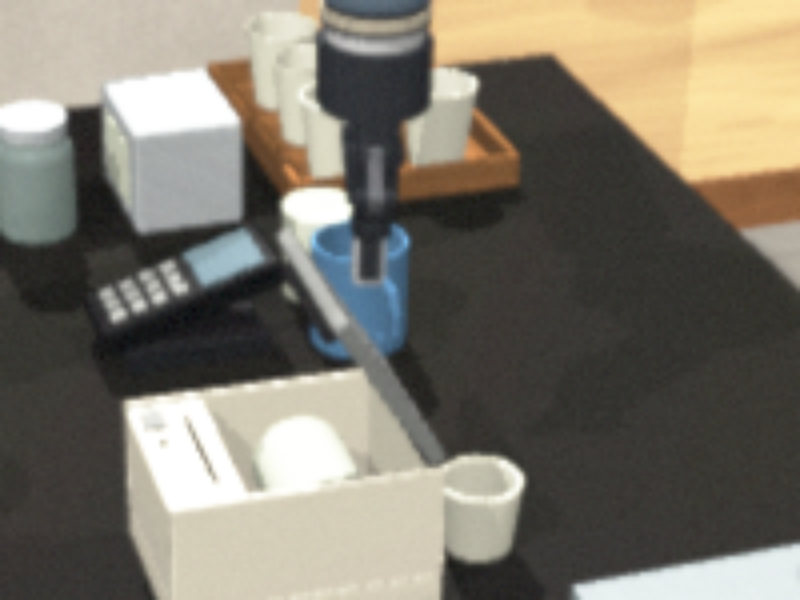

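The fingertip at crop (370,280) is on the far, outer side of the raised cover and still clear of it. I push along an arc about the hinge.

Emit:
{"op": "send_rows", "data": {"commands": [[-10,0,-3,0,0,0,0],[-10,0,-4,0,0,0,0],[-9,0,-5,0,0,0,0],[-8,0,-6,0,0,0,0],[-8,0,-6,0,0,0,0]]}}

```text
time: 4.25
position: [0.5103, 0.0063, 0.1987]
tcp_rot: [0.223, 1.555, -0.223]
contact_force: [0.3, 0.4, 0.2]
finger_gap: -0.002
```

Emit:
{"op": "send_rows", "data": {"commands": [[-7,0,-7,0,0,0,0],[-7,0,-8,0,0,0,0],[-6,0,-8,0,0,0,0],[-5,0,-8,0,0,0,0],[-4,0,-8,0,0,0,0]]}}

```text
time: 4.67
position: [0.4811, 0.0063, 0.1594]
tcp_rot: [0.223, 1.556, -0.223]
contact_force: [0.0, 1.6, 1.1]
finger_gap: -0.001
```

Emit:
{"op": "send_rows", "data": {"commands": [[-3,0,-8,0,0,0,0],[-2,0,-8,0,0,0,0],[-1,0,-7,0,0,0,0],[0,0,-6,0,0,0,0],[0,0,-4,0,0,0,0]]}}

```text
time: 5.08
position: [0.4747, 0.0059, 0.1249]
tcp_rot: [0.223, 1.559, -0.223]
contact_force: [0.1, 0.3, -0.2]
finger_gap: -0.004
```

```bash
python3 - <<'E'
from h import *
s=cap('side')
cv2.imwrite('pics/s2.png',cv2.resize(cv2.cvtColor(s['pixels'],cv2.COLOR_RGB2BGR)[130:280,220:420],None,fx=4,fy=4))
E
```

```text
(no output)
```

View pics/s2.png

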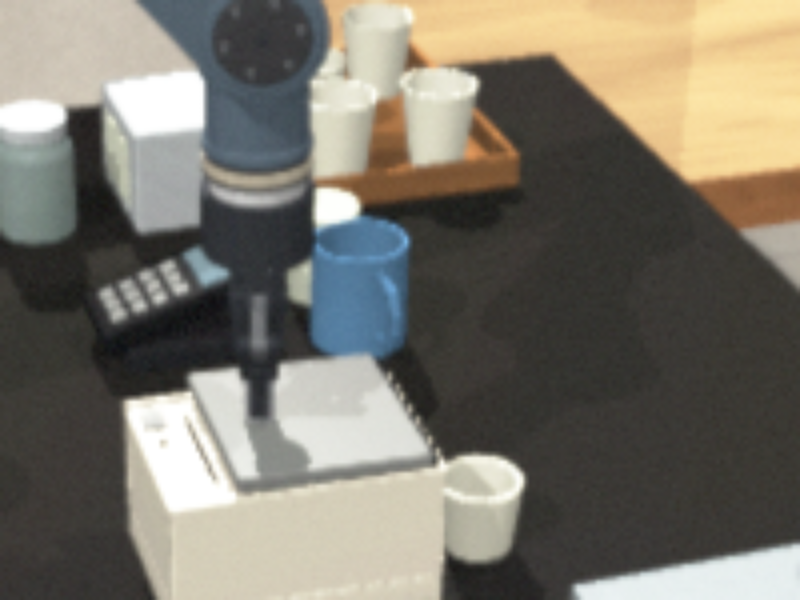

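The cover is nearly level, with the fingertip near its free edge at crop (260,415). I press gently to the stop.

Emit:
{"op": "send_rows", "data": {"commands": [[0,0,-1,0,0,0,0],[0,0,-1,0,0,0,0],[0,0,-1,0,0,0,0],[0,0,-1,0,0,0,0],[0,0,0,0,0,0,0]]}}

```text
time: 5.55
position: [0.4749, 0.0058, 0.1229]
tcp_rot: [0.223, 1.558, -0.223]
contact_force: [-2.4, 0.5, 12.2]
finger_gap: -0.003
```

Emit:
{"op": "send_rows", "data": {"commands": [[0,0,-0.5,0,0,0,0],[0,0,0,0,0,0,0],[0,0,0,0,0,0,0],[0,0,0,0,0,0,0],[0,0,2,0,0,0,0]]}}

```text
time: 5.97
position: [0.4751, 0.0057, 0.1239]
tcp_rot: [0.223, 1.557, -0.224]
contact_force: [-0.1, 0.2, 0.1]
finger_gap: 0.001
```

Emit:
{"op": "send_rows", "data": {"commands": [[0,0,10,0,0,0,0],[0,0,20,0,0,0,0],[0,0,20,0,0,0,0],[0,0,20,0,0,0,0],[0,0,0,0,0,0,0]]}}

```text
time: 6.38
position: [0.4773, 0.0053, 0.1962]
tcp_rot: [0.223, 1.551, -0.224]
contact_force: [0.2, -0.6, 0.6]
finger_gap: -0.002
```

```bash
python3 - <<'E'
from ov import *
s=cap('side');t=cap('top')
sets=[(box(.494,.004,0,-.095,.095,.0725,0,.11),(0,0,255)),(cover_pts(.494,.004,0,0),(0,255,0)),(box(.494,-.336,0,0,.016,.145,.008,.08),(255,0,255))]
draw(s,sets,'s3.png',(230,170,430,320))
draw(t,sets,'t3.png',(290,150,490,300))
for n in ('drawer_front',):
    r=[np.array(models.mark_of(n,p)[0]['at'])*[640,480] for p in(s,t)]
    print(tri(s,r[0],t,r[1]))
print(status.get_obs()['position'])
E
```

```text
(array([ 0.48751934, -0.33567337,  0.03857323]), array([0.0026478]))
[0.4739398  0.00593179 0.19208846]
```

View pics/s3.png

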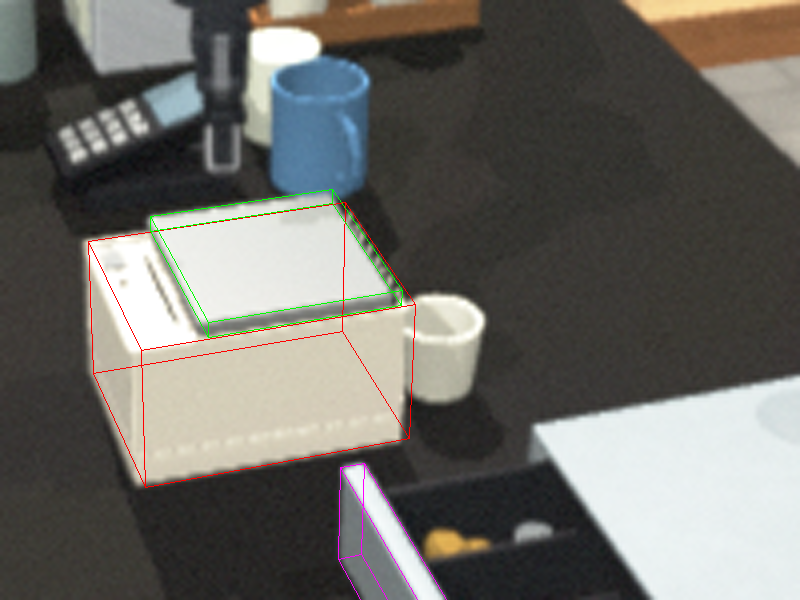

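View pics/t3.png

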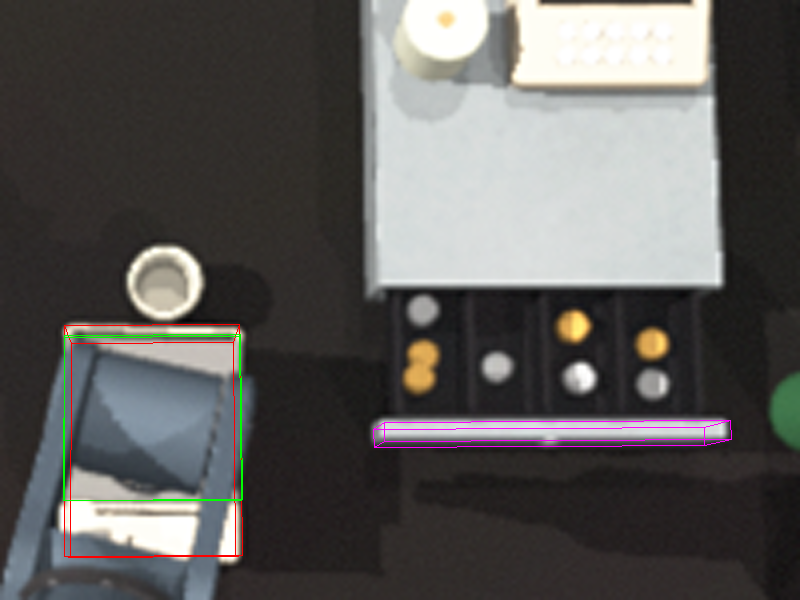

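The cover outline sits on the shut model (green) in the side view. The drawer is still open, with its face at x ≈ 0.494 and centre y ≈ -0.336. I move in front of it.

Emit:
{"op": "send_rows", "data": {"commands": [[-5,-20,5,0,0,0,0],[-6,-34,0,0,0,0,0],[-6,-34,0,0,0,0,0],[-6,-34,0,0,0,0,0],[-6,-34,0,0,0,0,0]]}}

```text
time: 7.0
position: [0.4444, -0.1511, 0.1965]
tcp_rot: [0.224, 1.562, -0.222]
contact_force: [0.8, -0.1, 1.2]
finger_gap: 0.003
```

Emit:
{"op": "send_rows", "data": {"commands": [[-6,-34,0,0,0,0,0],[-6,-34,0,0,0,0,0],[-5,-34,0,0,0,0,0],[-4,-34,0,0,0,0,0],[-2,-30,0,0,0,0,0]]}}

```text
time: 7.42
position: [0.4212, -0.3178, 0.1963]
tcp_rot: [0.226, 1.561, -0.223]
contact_force: [0.8, -0.4, 0.0]
finger_gap: -0.0
```

Emit:
{"op": "send_rows", "data": {"commands": [[0,-20,-15,0,0,0,0],[0,0,-30,0,0,0,0],[0,0,-30,0,0,0,0],[0,0,-25,0,0,0,0],[0,0,0,0,0,0,0]]}}

```text
time: 7.83
position: [0.4193, -0.3329, 0.0921]
tcp_rot: [0.231, 1.569, -0.218]
contact_force: [-0.3, 0.4, -0.3]
finger_gap: -0.005
```

Emit:
{"op": "send_rows", "data": {"commands": [[0,0,-15,0,0,0,0],[0,0,-15,0,0,0,0],[0,0,-12,0,0,0,0],[10,0,0,0,0,0,0],[10,0,0,0,0,0,0]]}}

```text
time: 8.25
position: [0.4429, -0.3359, 0.0558]
tcp_rot: [0.225, 1.56, -0.223]
contact_force: [-0.9, -0.2, 0.2]
finger_gap: -0.002
```

```bash
python3 - <<'E'
from h import *
s=cap('side','s4.png')
print(status.get_obs()['position'])
E
```

```text
[ 0.44604354 -0.33735523  0.05671556]
```

View pics/s4.png

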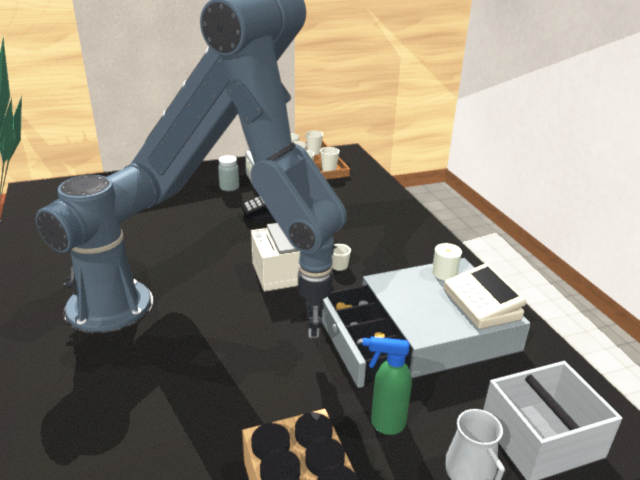

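The fingertip, at about (314,335), stands in front of the middle of the drawer panel, and the spray bottle is well clear. I push.

Emit:
{"op": "send_rows", "data": {"commands": [[8,0,-4,0,0,0,0],[8,0,-4,0,0,0,0],[8,0,0,0,0,0,0],[8,0,0,0,0,0,0],[8,0,0,0,0,0,0]]}}

```text
time: 8.72
position: [0.4836, -0.3362, 0.048]
tcp_rot: [0.223, 1.559, -0.223]
contact_force: [-1.1, -0.4, -0.2]
finger_gap: -0.002
```

Emit:
{"op": "send_rows", "data": {"commands": [[8,0,0,0,0,0,0],[8,0,0,0,0,0,0],[8,0,0,0,0,0,0],[8,0,0,0,0,0,0],[8,0,0,0,0,0,0]]}}

```text
time: 9.13
position: [0.5231, -0.3362, 0.0479]
tcp_rot: [0.224, 1.56, -0.224]
contact_force: [-3.7, -0.5, 1.6]
finger_gap: 0.001
```

Emit:
{"op": "send_rows", "data": {"commands": [[8,0,0,0,0,0,0],[8,0,0,0,0,0,0],[8,0,0,0,0,0,0],[8,0,0,0,0,0,0],[8,0,0,0,0,0,0]]}}

```text
time: 9.55
position: [0.5634, -0.3363, 0.0479]
tcp_rot: [0.223, 1.559, -0.224]
contact_force: [-3.0, -1.0, 1.7]
finger_gap: -0.0
```

Emit:
{"op": "send_rows", "data": {"commands": [[7,0,0,0,0,0,0],[6,0,0,0,0,0,0],[5,0,0,0,0,0,0],[4,0,0,0,0,0,0],[3,0,0,0,0,0,0]]}}

```text
time: 9.97
position: [0.5881, -0.3362, 0.0477]
tcp_rot: [0.223, 1.559, -0.223]
contact_force: [-2.8, -1.4, 1.1]
finger_gap: 0.002
```

Emit:
{"op": "send_rows", "data": {"commands": [[3,0,0,0,0,0,0],[2,0,0,0,0,0,0],[2,0,0,0,0,0,0],[2,0,0,0,0,0,0],[1,0,0,0,0,0,0]]}}

```text
time: 10.38
position: [0.5965, -0.3362, 0.0477]
tcp_rot: [0.223, 1.562, -0.223]
contact_force: [-7.4, -1.9, 3.4]
finger_gap: 0.001
```

Emit:
{"op": "send_rows", "data": {"commands": [[1,0,0,0,0,0,0],[1,0,0,0,0,0,0],[0.5,0,0,0,0,0,0],[0,0,0,0,0,0,0],[0,0,0,0,0,0,0]]}}

```text
time: 10.8
position: [0.5965, -0.3361, 0.0477]
tcp_rot: [0.224, 1.567, -0.223]
contact_force: [-10.5, -2.8, 5.0]
finger_gap: -0.002
```

```bash
python3 - <<'E'
from h import *
s=cap('side');t=cap('top')
a=cv2.resize(s['pixels'][235:385,310:440],None,fx=3,fy=3);b=cv2.resize(t['pixels'][185:335,370:500],None,fx=3,fy=3)
cv2.imwrite('pics/s5.png',cv2.cvtColor(np.hstack([a,b]),cv2.COLOR_RGB2BGR))
E
```

```text
(no output)
```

View pics/s5.png

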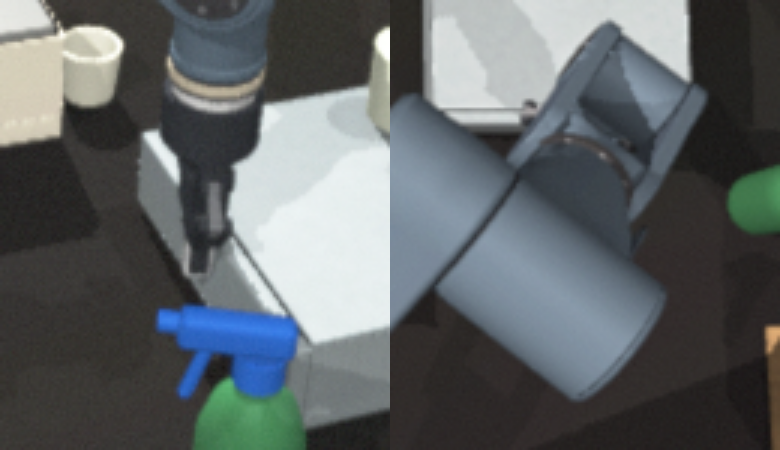

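The front panel now sits against the housing (left half, seam from about (235,240) to (300,335)). The TCP stayed at 0.5965 while the force rose from 7 to 10 N, so this is the stop. I back off and lift.

Emit:
{"op": "send_rows", "data": {"commands": [[-5,0,0,0,0,0,0],[-15,0,0,0,0,0,0],[-25,0,0,0,0,0,0],[-25,0,5,0,0,0,0],[-20,0,15,0,0,0,0]]}}

```text
time: 11.32
position: [0.508, -0.3343, 0.0659]
tcp_rot: [0.227, 1.562, -0.221]
contact_force: [-0.9, -0.9, 1.1]
finger_gap: 0.001
```

Emit:
{"op": "send_rows", "data": {"commands": [[-10,0,30,0,0,0,0],[0,0,35,0,0,0,0],[-10,20,30,0,0,0,0],[-10,30,20,0,0,0,0],[0,0,0,0,0,0,0]]}}

```text
time: 11.73
position: [0.4801, -0.2823, 0.1869]
tcp_rot: [0.223, 1.555, -0.222]
contact_force: [-0.7, 0.4, -0.5]
finger_gap: 0.001
```

```bash
python3 - <<'E'
from ov import *
s=cap('side','s6.png');t=cap('top','t6.png')
sets=[(cover_pts(.494,.004,0,0),(0,255,0)),(box(.547,-.337,0,.085,.385,.145,0,.085),(255,0,0)),(box(.547,-.337,0,.069,.085,.145,.008,.08),(255,0,255))]
draw(s,sets,'os6.png',(300,240,500,390)); draw(t,sets,'ot6.png',(290,150,490,300))
for n in['spray','espresso_cup','mug','sugar_jar','spare_roll','drawer_front']:
    r=[]
    for p in(s,t):
        m=models.mark_of(n,p); r.append(np.round(np.array(m[0]['at'])*[640,480],1).tolist() if m else None)
    print(n,r, tri(s,r[0],t,r[1])[0].round(3) if all(r) else '')
o=status.get_obs();print(o['time'],o['position'],o['contact_force'])
E
```

```text
spray [[386.2, 420.8], None] 
espresso_cup [[338.5, 262.3], [331.6, 221.3]] [ 0.634 -0.01   0.01 ]
mug [[311.0, 212.0], [239.1, 217.6]] [ 0.657  0.322 -0.002]
sugar_jar [[228.2, 184.8], [161.5, 278.6]] [0.436 0.592 0.004]
spare_roll [[337.3, 265.2], [215.5, 221.7]] [ 0.756  0.473 -0.336]
drawer_front [[377.9, 324.5], [425.6, 229.9]] [ 0.602 -0.337  0.045]
12.4333 [ 0.48003906 -0.28632977  0.18249833] [0.07682941 0.03438219 0.40266318]
```

View pics/os6.png

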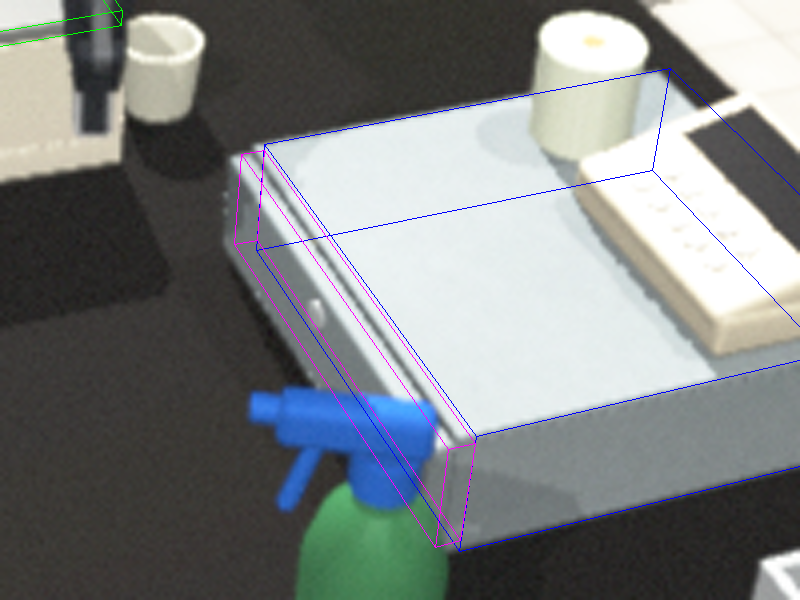

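View pics/s6.png

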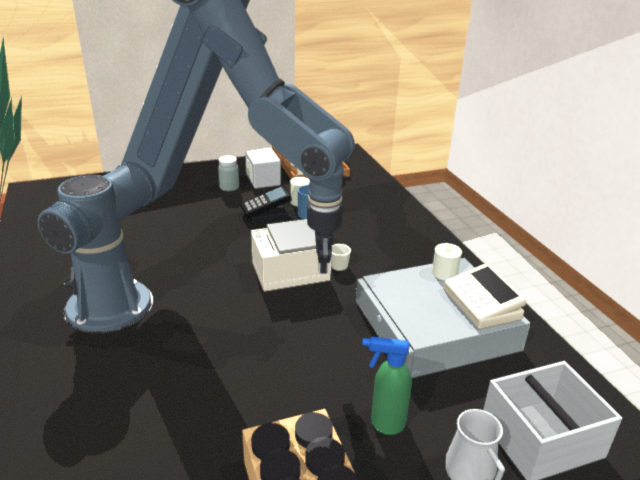

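View pics/ot6.png

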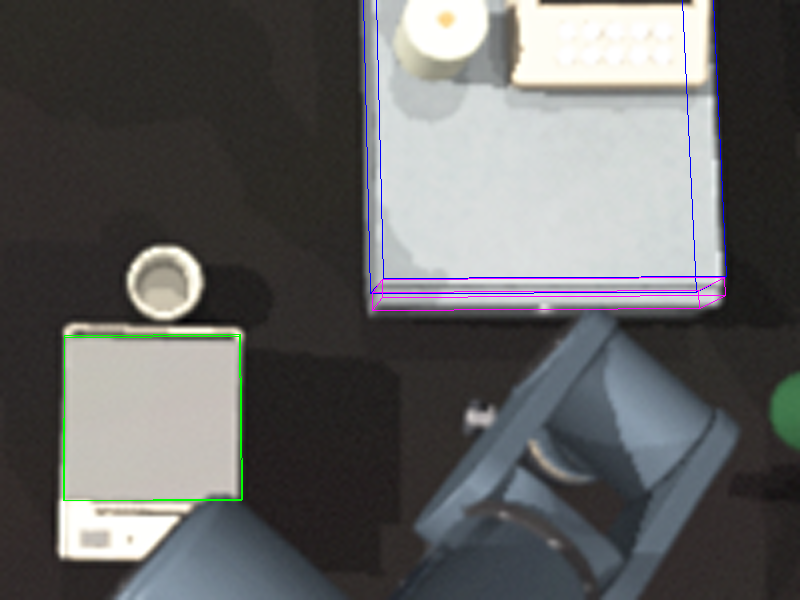

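The drawer is home or very nearly so, but the side view shows a thin dark seam between panel and housing. I check its width against the 5 mm step between panel top (80 mm) and housing top (85 mm).

```bash
python3 - <<'E'
from ov import *
import ov
from scipy.optimize import least_squares
s=cap('side');t=cap('top')
# housing pose (x,y,yaw) from till rear/side edges is hard; draw with yaw fits for d=0 and d=8mm
def big(p,c,fn,sets,S=8):
    x0,y0,x1,y1=c
    im=cv2.resize(cv2.cvtColor(p['pixels'],cv2.COLOR_RGB2BGR)[y0:y1,x0:x1],None,fx=S,fy=S,interpolation=cv2.INTER_CUBIC); raw=im.copy()
    for pts,col in sets:
        q=[((proj(p,X)-[x0,y0]+.5)*S).astype(int) for X in pts]
        for i in range(8):
            for b in(1,2,4):
                if not i&b: cv2.line(im,tuple(map(int,q[i])),tuple(map(int,q[i|b])),col,1)
    return np.hstack([raw,im])
yaw=np.deg2rad(-0.8); o=(.545,-.335)
sets=[(box(*o,yaw,.085,.385,.145,0,.085),(255,0,0)),(box(*o,yaw,.069,.085,.145,.008,.08),(255,0,255))]
a=big(s,(350,265,398,300),'',sets); b=big(t,(380,208,428,243),'',sets)
cv2.imwrite('pics/z7.png',np.vstack([a,b]))
E
```

```text
(no output)
```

View pics/z7.png

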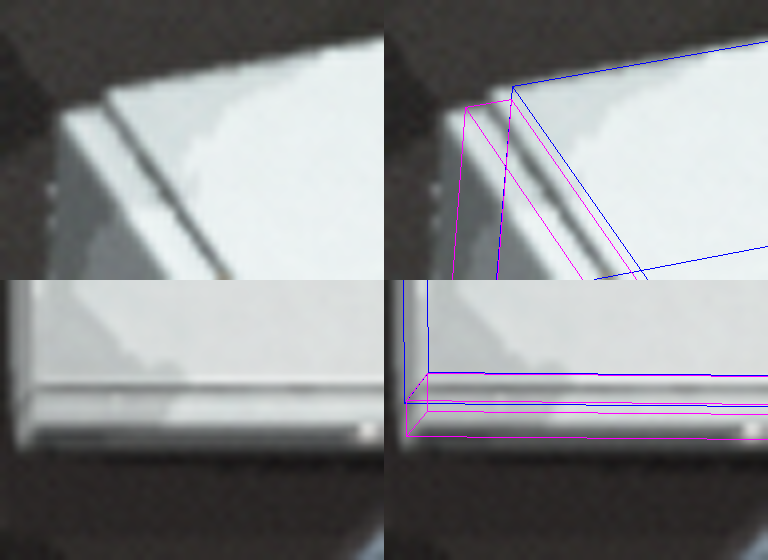

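With the model shifted about 5 mm, housing edge to panel edge measures about 40 crop pixels against 39 modelled for a gap of 0. The seam is only the step in height, so the drawer is home. The cover is shut, the hand is clear and the bystanders that both views show are unmoved.

```bash
python3 -c "
from cell import finish_job
print(finish_job())"
```

```text
the job is handed in; nothing more can be done
None
```

I pushed the printer's cover shut first, then the cash drawer home, both with the closed fingertips. I then backed the hand off to about 0.18 m above the counter and handed the job in at about 13 s of the 58 s. No verdict was reported.

- **Cover:** it stopped firmly at the expected height (fingertip at z = 0.123 m, 12 N). In both views its outline matches the model of the shut cover.
- **Drawer:** it slid at about 3 N, then stopped at x = 0.5965 m and did not move further as the force rose from 7 to 10 N. The side view showed a thin dark seam at the panel. Measured in the top view, the gap is about 0 to 1 mm, so I took the seam for the 5 mm height step between panel and housing. My till model was about 5 mm too far back, so the outlines did not overlap exactly.
- **Hand:** it is clear of everything, with the measured force near zero.
- **Bystanders:** the espresso cup, mug and sugar jar measured within about 10 mm of their start positions, which is the networks' scatter.
    - **Spare roll:** the side-view detection was wrong and gave a nonsense position. Its top-view mark moved only about 2 pixels.
    - **Spray bottle:** the network missed it in the last top view. Its side-view mark moved about 4 pixels, and it looks unmoved in the picture.

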